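# Open the ratchet shelf stop and lock it at the end of its bar

### The arm

A 6-joint arm with a two-finger parallel gripper is mounted at the origin on the work surface. World frame = base frame: x ahead of the robot, y to its left, z up, the work surface at z = 0. Lengths are in m, angles in rad, forces in N, time in s.
With the tool pointing down it reaches from about 0.3 to 0.775 m from the base axis. Payload 14.6 kg.
Tool frame: the origin (TCP) lies at the very end of the fingers, on their centre line; the grasp point (between the pads) lies 19 mm behind it (pinch_z is the distance from the TCP to the grasp point, in m); z points along the fingers, y is the direction in which the jaws open and shut (so a half turn about z gives the same grasp; the last joint's range is limited). The gripper opens to 94 mm and grips with 3 to 60 N. Pads are 16 mm wide; open, the fingers measure 119 mm over their backs; the gripper's body (75 mm by 177 mm) begins 78 mm behind the grasp point.
Start: joints at [-0.067, 0.3, 1.521, -0, 1.321, -0.067], TCP at [0.55, -0, 0.205] pointing down, gripper open.
Joint ranges: [-3.03, 3.03], [-0.79, 2.21], [0.23, 2.52], [-1.04, 4.18], [0, 3.07], [-2.55, 2.55]. Speed limits (rad/s): [2.22, 2.22, 2.57, 3.14, 3.14, 3.14].

### API

Orientations are given as [roll, pitch, yaw] about the fixed x, y, z axes, in that order (R = Rz(yaw) Ry(pitch) Rx(roll)).
In Python, from station import get_obs, camera, hand_in, pinch_z gives the robot as it stands.
- The arm moves only by the tool servo_tool, never from a script. Its argument "moves" is a list that holds one entry, the list of rows, each a list of 7 numbers: the turn, a rotation vector about the tool's x, y, z normalised to -1 to 1, where 1 is pi/2 rad, then the shift along the tool's x, y, z normalised to -1 to 1, where 1 is 500 mm, then the closure, from 0 (fully open) to 1 (shut). In form: [[[rx, ry, rz, x, y, z, hand], ...]]. A call has 1 to 12 rows; each row is the pose to reach, as a shift and turn from the pose measured when the call began, along the tool's axes at that moment; what a row does not reach only later rows make up. A row lasts 1/12 s, in which the tool goes at most 41.7 mm and 7.16 degrees, less where a joint would pass 70% of its speed; a pose out of reach is approached as far as the arm can. A call with a number of a shift or a turn outside -1 to 1 is refused whole. A call with a gripper value outside its range is refused whole. The fingers move at their own pace and stop on an object; "squeeze" is the grip in N (left out, the last holds). Time passes only in rows, so rows that repeat a pose let the fingers close. It gives the time, the measured TCP pose, the force and the opening at its end, in the units of the state.
- get_obs(): the state, without advancing time (a new reading comes with each control period).
- camera(name): name is "scene" or "side" or "wrist"; returns a dict with "color" (480x640x3 uint8, red, green, blue), "intrinsics" (3x3 intrinsics, pixels), "rvec" (rotation vector, rad) and "tvec" (3), from world to camera coordinates, as OpenCV has them. Camera axes: x right, y down, z forward; pixel columns grow to the right and rows downward; lengths in m; the calibration is good to about 2 mm. A picture is of the moment at which its call begins. There is no depth.
- hand_in(): hands the job in, once; it reports no verdict.
The state is a dict: "time_s": time; "qpos": joint angles; "joint_vel": joint speeds; "tau": joint torques, N m; "ee_pos": TCP position; "eef_rot": TCP orientation; "force": force on the tool from outside, world axes, zero at the start; "moment": the same for the moment, N m; "grip_width": finger opening in m.
Only numpy, scipy, OpenCV 4.12 (cv2) and the standard library are available. Lean on these libraries where they do the work, as an engineer would, in place of code of your own. Each camera call takes 0.05 s, during which the arm holds its last target.

### The job

Open the adjustable shelf stop as wide as it goes: press the raised release pad on its sliding jaw right down, push the jaw back along its bar until it is fully home against the end stop, then press the other pad right down so that the ratchet is locked again. Use the fingertips only: do not pinch the jaw plate, and leave everything else on the shelf standing where it is.

Things in the scene. Friction and masses are not known exactly. Their poses are not given: they have to be found in the camera images.
- stop: the fixed part of the shelf stop, screwed to the shelf: an aluminium bar 370 mm long (along its own y), 50 wide (x), 14 high, with dark saw teeth along its middle up to 18 mm above the shelf. A fixed upright steel plate (100 wide, 80 high) stands at its -y end, a low dark end-stop block (34 high) at its +y end. Origin: middle of the bar's underside, on the shelf; z up.
- jaw (a joint): position of the sliding jaw along the bar in m: 0 = fully home against the end stop at the +y end; it grows towards the fixed plate (-y); at most 0.14. It starts 0.06 to 0.105 from home. Sliding takes 2 to 4 N once released. While the ratchet is locked it cannot go towards home (beyond up to 8 mm of play to the next tooth).
- rocker (a joint): angle of the black rocker on the jaw, rad: 0 = locked (release pad raised, lock pad down), 0.36 = released (the reverse). It is stiff and stays where it is left, so a pad must be pressed right down: 13 mm from raised to fully down, where it stops, drifting 3 mm along the bar. Pressing the release pad takes 2 to 6 N, the lock pad 1 to 3 N.
- release_pad (a point): middle of the top of the release pad, the pad next to the jaw plate (34 x 30 mm, black, 72 mm along the bar from the lock pad). At the start it is the raised one, about 63 mm above the shelf (50 mm when down). The back of the jaw plate is about 28 mm to its -y side and rises to 70 mm above the shelf.
- lock_pad (a point): middle of the top of the lock pad, the like pad at the tail of the jaw, towards the end stop. About 50 mm above the shelf when down, 63 mm when raised.
- jaw_face (a point): centre of the jaw's front face, where it is pushed: a flat upright face with a dark rubber facing, 96 mm wide (stop's x) and 48 high, looking to the stop's -y, its centre 43 mm above the shelf (lower edge 19 mm). The push goes along the stop's +y.
- jar: small amber glass jar, 44 mm across and 60 high, standing loose on the bar between the fixed plate and the jaw; at least 65 mm are free between it and the jaw face. Origin at its underside. To be left alone.
- flask: steel bottle with a flip lid, 72 mm across, 266 high, loose; origin at its underside. To be left alone.
- block: sky-blue cork block 60 x 140 x 200 mm leaning against the bottle, loose; origin at the centre of its lower face. To be left alone.
- diffuser: white ceramic diffuser, 104 mm across, 105 high, loose; origin at its underside. To be left alone.
- tray: bamboo tray 110 x 150 x 35 mm with three wooden balls 40 mm across, loose; origin at its underside. To be left alone.
- mushroom: wooden massage mushroom, 54 mm across, 74 high, loose, beside the stop; origin at its underside. To be left alone.

How it is judged:
By the outcome, as a careful person would: the job done as asked, in the order asked, and still so for the second after the job is handed in, with the robot touching nothing.
It also fails if it takes over 40 s, if anything falls off the work surface, if the arm or the gripper's body presses on something with over 40 N, if the wrist force passes 120 N, or if a joint passes its speed limit or range.

## Working session

There is one attempt and no reset: what is moved stays moved. The work goes in short steps, Python scripts to look and compute and a tool call to move; the robot and the scene stay as the last step left them, time stands still between calls to the robot, and variables do not carry over. Pictures are saved under pics/ and viewed, and the job is handed in when it is done.

Besides the shell and the picture viewer there is one more tool, called after "Emit:" as name([rows], argument=value, ...), one row to a line, values as JSON. servo_tool: Moves the arm, as the interface text tells. Scaled input: -1 to 1 covers 500 mm each way for a shift and pi/2 rad each way for a turn. Its arguments: {"type":"object","properties":{"moves":{"type":"array"},"squeeze":{"type":"number"}},"required":["moves"]}

```bash
mkdir -p pics; ls; python3 - <<'E'
from station import get_obs, camera, pinch_z
import cv2
o=get_obs()
for k,v in o.items(): print(k,v)
for n in ("scene","side","wrist"):
    c=camera(n); cv2.imwrite(f"pics/{n}0.png",c["color"][:,:,::-1]); print(n,c["intrinsics"],c["rvec"],c["tvec"])
E
```

```text
pics
time_s 0.0
qpos [-6.65692887e-02  3.00470908e-01  1.52155305e+00  2.80865720e-06
  1.32066605e+00 -6.66071961e-02]
joint_vel [-9.85191461e-04  3.77989563e-04 -6.60016466e-04 -4.92337359e-04
 -3.80991690e-05  6.45689819e-05]
tau [-1.53750298e-03 -5.31805658e+01 -3.52735734e+01  7.07558286e-02
  2.43994006e-02 -4.79655944e-05]
ee_pos [5.49757834e-01 3.08405869e-05 2.04898282e-01]
eef_rot [-3.14049791e+00 -7.57524632e-05  1.57083350e+00]
force [0.37201865 0.30348984 0.78932446]
moment [ 0.03985958  0.04458292 -0.03808055]
grip_width 0.09432843716571208
scene [[592.94759045   0.         320.91066623]
 [  0.         592.94759045 238.76938639]
 [  0.           0.           1.        ]] [ 0.92981473  2.48219307 -1.04668548] [ 0.36744363 -0.27604254  1.66225536]
side [[485.54354467   0.         328.26430325]
 [  0.         485.54354467 237.8895153 ]
 [  0.           0.           1.        ]] [ 2.31656249 -0.03279695  0.01949048] [-0.57240697  0.14533806  1.02268761]
wrist [[365.38497008   0.         317.25624721]
 [  0.         365.38497008 240.77173761]
 [  0.           0.           1.        ]] [-2.86891749e+00 -1.00087219e-03  1.93562971e-03] [-0.54901193 -0.02939088  0.39200323]
```

View pics/scene0.png

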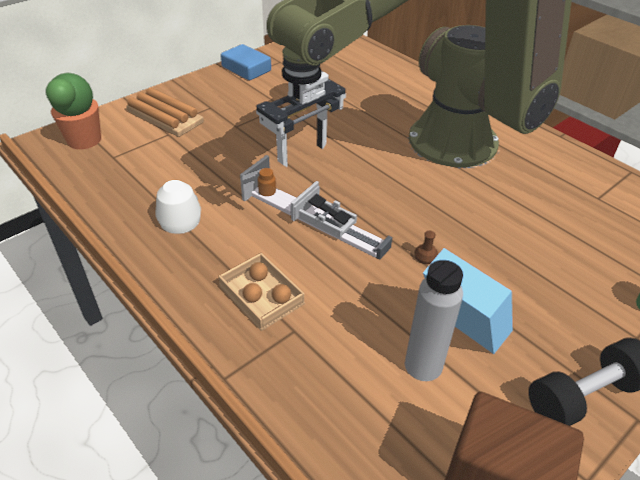

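View pics/side0.png

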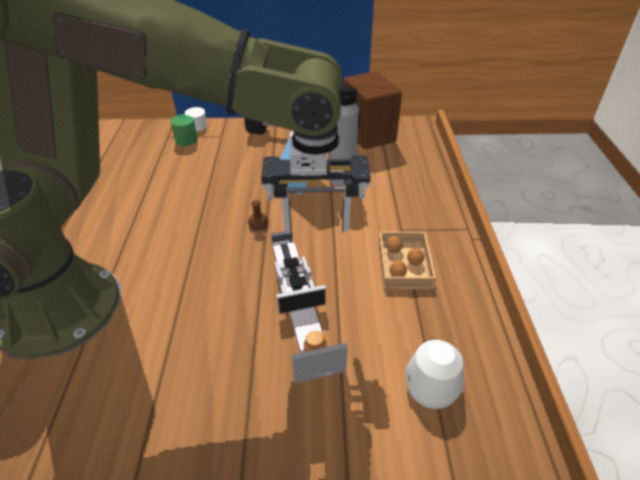

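View pics/wrist0.png

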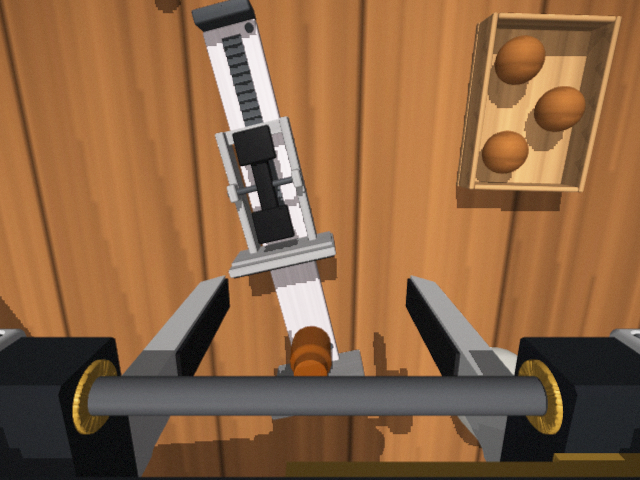

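```bash
cat > h.py <<'E'
import numpy as np, cv2
from station import get_obs, camera
def ray(c,uv):
    R=cv2.Rodrigues(np.array(c["rvec"]))[0]; t=np.array(c["tvec"]).ravel()
    d=R.T@np.linalg.inv(c["intrinsics"])@np.array([uv[0],uv[1],1.]); return -R.T@t,d
def onz(c,uv,z):
    o,d=ray(c,uv); return o+d*(z-o[2])/d[2]
def proj(c,P):
    return cv2.projectPoints(np.array(P,float).reshape(-1,3),np.array(c["rvec"]),np.array(c["tvec"]),np.array(c["intrinsics"]),None)[0].reshape(-1,2)
E
python3 - <<'E'
from h import *
c=camera("wrist"); im=c["color"][:,:,::-1].copy()
cv2.imwrite("pics/wz.png",cv2.resize(im[0:290,170:370],None,fx=2.75,fy=2.75,interpolation=cv2.INTER_CUBIC)[:798])
m=(im.max(2)<45).astype(np.uint8); m[:, :190]=0; m[:,360:]=0; m[300:]=0
n,l,s,ce=cv2.connectedComponentsWithStats(m)
for i in range(1,n):
    if s[i][4]>60: print(s[i],ce[i])
print(ray(c,(320,240)))
for uv,z in (((273,224),.063),((254,145),.050)): print(onz(c,uv,z))
E
```

```text
[196   3  59  28 525] [226.90095238  19.84761905]
[ 233  126   61  118 3202] [263.31011868 184.98001249]
[212 279  17  21 211] [221.93838863 291.65402844]
(array([0.54952842, 0.07754039, 0.38473453]), array([ 0.00643462, -0.26728038, -0.96362889]))
[0.50920434 0.00325653 0.063     ]
[0.49303548 0.07204101 0.05      ]
```

View pics/wz.png

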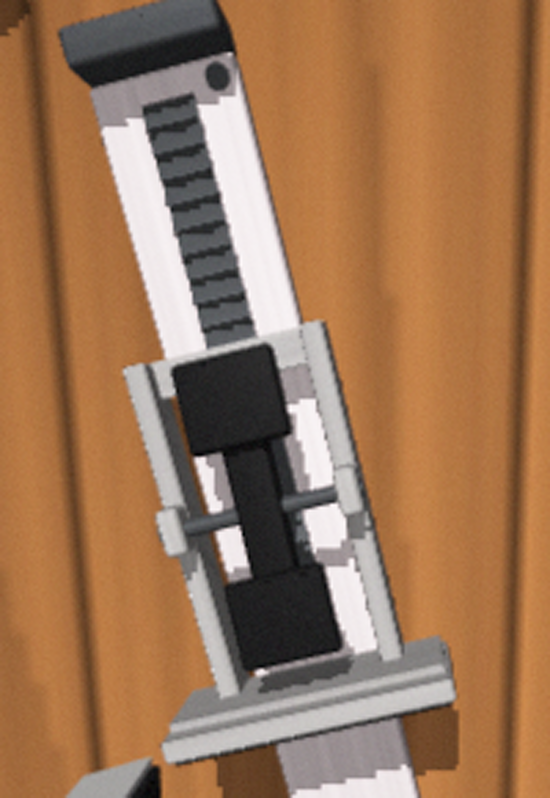

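```bash
python3 - <<'E'
from h import *
c=camera("wrist")
P=lambda x,y,z: onz(c,(170+x/2.75,y/2.75),z)
pts=dict(barR1=(237,65,.014),barR2=(299,318,.014),barL1=(103,128,.014),barL2=(165,355,.014),rel=(284,618,.063),lock=(231,400,.05),
 faceL=(168,762,.067),faceR=(455,700,.067),lineL=(165,742,.07),lineR=(452,680,.07),esL=(85,85,.034),esR=(232,50,.034),esLb=(92,90,.014),esRb=(235,55,.014))
for k,v in pts.items(): pts[k]=P(*v); print(k,pts[k].round(4))
for a,b in (("barR2","barR1"),("barL2","barL1"),("rel","lock")):
    d=pts[b]-pts[a]; print(a,np.degrees(np.arctan2(d[1],d[0])),np.linalg.norm(d[:2]))
d=pts["faceR"]-pts["faceL"]; print(np.degrees(np.arctan2(d[1],d[0])),np.linalg.norm(d))
a=np.radians(103.2); u=np.array([np.cos(a),np.sin(a),0])
for k,v in pts.items(): print(k, "along",(v-pts["rel"])@u, "across",np.cross(u,(v-pts["rel"]))[2])
# scene cross-check, jar, mushroom
s=camera("scene"); im=s["color"][:,:,::-1]
cv2.imwrite("pics/sz.png",cv2.resize(im[140:290,220:420],None,fx=4,fy=4,interpolation=cv2.INTER_CUBIC))
q=camera("side"); cv2.imwrite("pics/qz.png",cv2.resize(q["color"][200:390,230:370,::-1],None,fx=3.15,fy=3.15,interpolation=cv2.INTER_CUBIC))
for n,cc in(("scene",s),("side",q)): print(n,proj(cc,[pts["rel"],pts["lock"],pts["faceL"],pts["faceR"]]).round(1))
E
```

```text
barR1 [0.4939 0.1776 0.014 ]
barR2 [0.5121 0.0988 0.014 ]
barL1 [0.4483 0.1588 0.014 ]
barL2 [0.4644 0.0864 0.014 ]
rel [0.5095 0.0026 0.063 ]
lock [0.4931 0.0716 0.05  ]
faceL [ 0.4692 -0.0465  0.067 ]
faceR [ 0.5659 -0.0244  0.067 ]
lineL [ 0.4694 -0.0382  0.07  ]
lineR [ 0.5646 -0.0166  0.07  ]
esL [0.4491 0.1666 0.034 ]
esR [0.4955 0.1763 0.034 ]
esLb [0.4456 0.1702 0.014 ]
esRb [0.4934 0.1805 0.014 ]
barR2 102.99407071707753 0.08085402057113611
barL2 102.50482642664537 0.07421707590157282
rel 103.36378772419081 0.07100744412615545
12.859447542308342 0.09915787563311158
barR1 along 0.17394008237790223 across -0.024778330124598943
barR2 along 0.09308658403711534 across -0.02448772975627184
barL1 along 0.166109084786825 across 0.023852307381273627
barL2 along 0.0918974716155555 across 0.024752766096419583
rel along 0.0 across -0.0
lock along 0.07100715399723537 across 0.00020298409294731284
faceL along -0.038515711644824605 across 0.05042661070616903
faceR along -0.03910507895430672 across -0.048729513392376377
lineL along -0.030502528147776736 across 0.04833368017255124
lineR along -0.03120753523562768 across -0.049318156599815914
esL along 0.1734790119275953 across 0.021291969509622817
esR along 0.17234248526930487 across -0.026084272024803436
esLb along 0.17778925505996362 across 0.02391118910282937
esRb along 0.1769022104190026 across -0.02493295846061774
scene [[315.9 199.6]
 [341.2 215.9]
 [315.1 181.1]
 [289.5 202.8]]
side [[297.5 281. ]
 [290.7 261.6]
 [276.5 298.6]
 [325.4 289.1]]
```

View pics/sz.png

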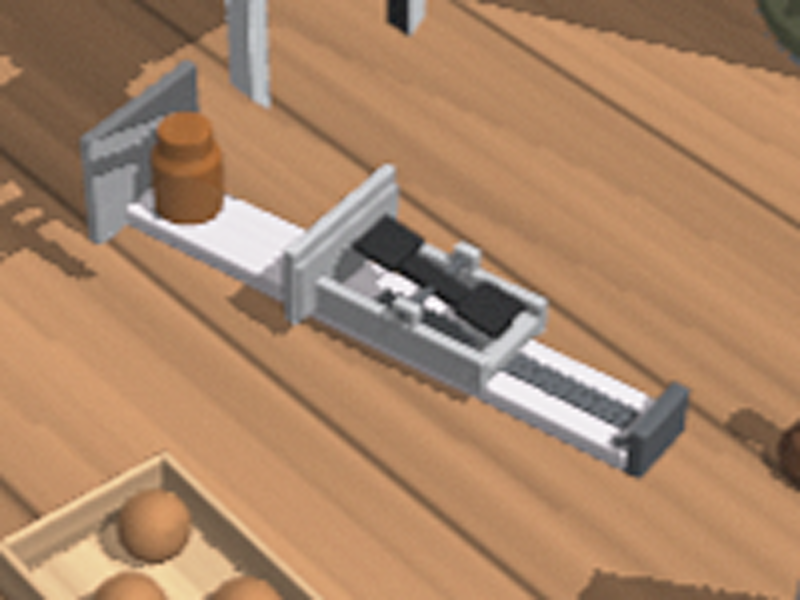

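View pics/qz.png

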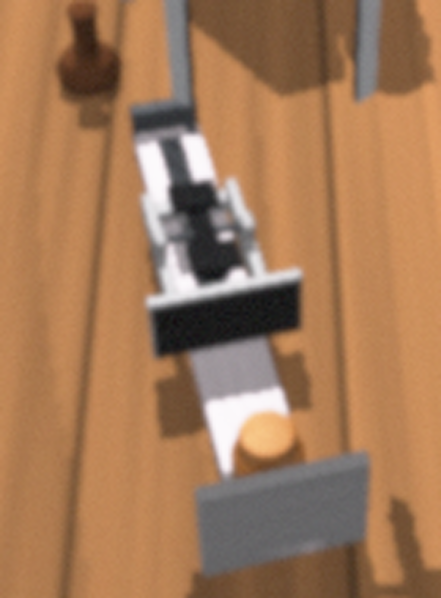

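```bash
python3 - <<'E'
from h import *
s=camera("scene"); w=camera("wrist")
for k,uv,z in (("flask base",(427,370),0),("flask lidtop",(446,268),.266),("mush cap?",(428,236),.074),("mush base",(426,260),0),("block top corner",(425,268),.2),("block top nearest",(440,250),.2),("blk low",(492,350),0)): print(k,onz(s,uv,z).round(3))
print("jar top scene",onz(s,(266.5,172),.06).round(4))
E
```

```text
flask base [ 0.627  0.456 -0.   ]
flask lidtop [0.622 0.443 0.266]
mush cap? [0.414 0.259 0.074]
mush base [0.41  0.263 0.   ]
block top corner [0.594 0.385 0.2  ]
block top nearest [0.54  0.373 0.2  ]
blk low [0.496 0.508 0.   ]
jar top scene [ 0.5303 -0.1568  0.06  ]
```

Emit:
servo_tool([
  [[0,0,-0.07,0.003,-0.04,0.06,1],[0,0,-0.144,0.005,-0.08,0.12,1],[0,0,-0.144,0.005,-0.08,0.18,1],[0,0,-0.144,0.005,-0.08,0.2,1],[0,0,-0.144,0.005,-0.08,0.2,1],[0,0,-0.144,0.005,-0.08,0.2,1],[0,0,-0.144,0.005,-0.08,0.2,1],[0,0,-0.144,0.005,-0.08,0.2,1]],
], squeeze=5)

```text
time_s: 1.12
ee_pos: [0.511, 0.0024, 0.1069]
eef_rot: [3.139, 0.001, 1.797]
force: [-0.2, 0.3, 0.1]
grip_width: 0.044
```

Emit:
servo_tool([
  [[0,0,0,0,0.003,0.02,1],[0,0,0,0,0.003,0.04,1],[0,0,0,0,0.003,0.06,1],[0,0,0,0,0.003,0.06,1],[0,0,0,0,0.003,0.06,1],[0,0,0,0,0.003,0.06,1],[0,0,0,0,0.003,0.06,1],[0,0,0,0,0.003,0.06,1]],
])

```text
time_s: 1.78
ee_pos: [0.5127, 0.0028, 0.0773]
eef_rot: [3.139, 0.001, 1.797]
force: [0.5, -0.6, 0.0]
grip_width: 0.0005
```

```bash
python3 - <<'E'
from h import *
ws=camera("wrist");s=camera("scene"); q=camera("side")
a=cv2.resize(s["color"][140:290,220:420],(800,600),interpolation=cv2.INTER_CUBIC)[:,:,::-1]
cv2.imwrite("pics/s1.png",a); cv2.imwrite("pics/w1.png",ws["color"][:,:,::-1])
o=get_obs(); print(o["ee_pos"],o["eef_rot"],o["grip_width"])
E
```

```text
[0.51262184 0.00273934 0.07713154] [3.13894934e+00 8.08077020e-04 1.79658602e+00] 0.000606660971459501
```

View pics/s1.png

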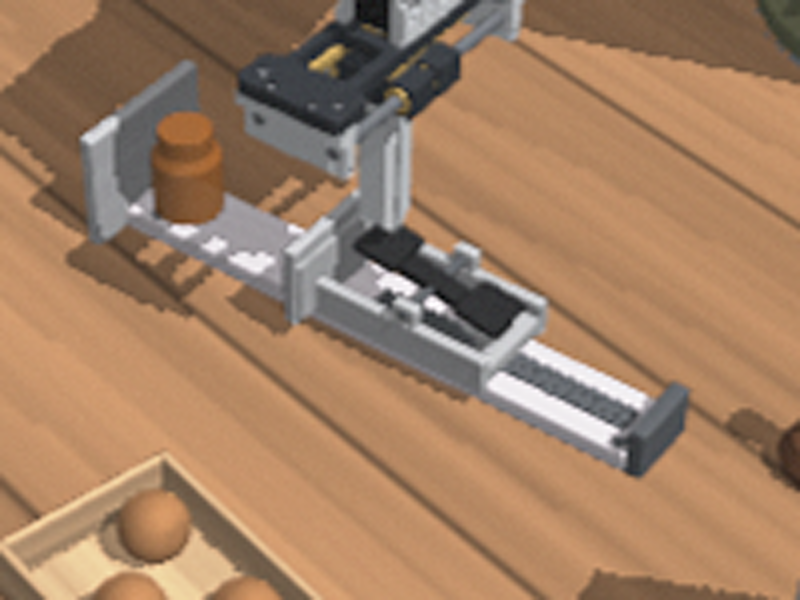

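View pics/w1.png

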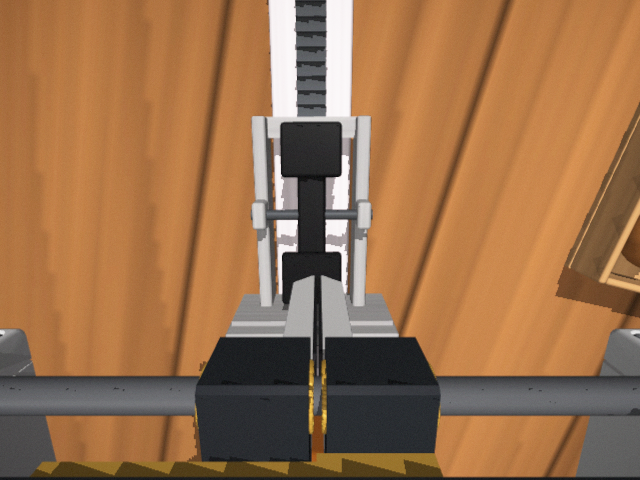

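Emit:
servo_tool([
  [[0,0,0,0,-0.006,0.01,1],[0,0,0,0,-0.006,0.02,1],[0,0,0,0,-0.006,0.028,1],[0,0,0,0,-0.006,0.034,1],[0,0,0,0,-0.006,0.04,1],[0,0,0,0,-0.006,0.046,1],[0,0,0,0,-0.006,0.05,1],[0,0,0,0,-0.006,0.05,1]],
])

```text
time_s: 2.6
ee_pos: [0.5098, 0.0019, 0.0518]
eef_rot: [3.139, 0.001, 1.797]
force: [1.1, -2.6, 3.2]
grip_width: 0.0004
```

Emit:
servo_tool([
  [[0,0,0,0,0,0.003,1],[0,0,0,0,0,0.006,1],[0,0,0,0,0,0.008,1],[0,0,0,0,0,0.008,1],[0,0,0,0,0,0.008,1]],
])

```text
time_s: 3.02
ee_pos: [0.5104, 0.0019, 0.05]
eef_rot: [3.138, 0.001, 1.797]
force: [-12.1, -2.7, 32.1]
grip_width: 0.0001
```

Emit:
servo_tool([
  [[0,0,0,0,0,-0.03,1],[0,0,0,0,0,-0.08,1],[0,0,0,0,0,-0.1,1],[0,0,0,-0.06,0,-0.1,1],[0,0,0,-0.13,0,-0.1,1],[0,0,0,-0.13,0,-0.1,1],[0,0,0,-0.13,0,-0.1,1]],
])

```text
time_s: 3.6
ee_pos: [0.5246, -0.0623, 0.0994]
eef_rot: [3.138, 0.001, 1.795]
force: [-0.6, 0.3, 0.7]
grip_width: 0.0005
```

```bash
python3 - <<'E'
from h import *
ws=camera("wrist");s=camera("scene"); 
a=cv2.resize(s["color"][140:290,220:420],(800,600),interpolation=cv2.INTER_CUBIC)[:,:,::-1]
cv2.imwrite("pics/s2.png",a); cv2.imwrite("pics/w2.png",ws["color"][:,:,::-1])
o=get_obs(); print(o["ee_pos"],o["eef_rot"],o["force"])
E
```

```text
[ 0.52440924 -0.06087073  0.09953933] [3.13821461e+00 8.67706976e-04 1.79659928e+00] [0.7328117  0.43996512 1.13595843]
```

View pics/s2.png

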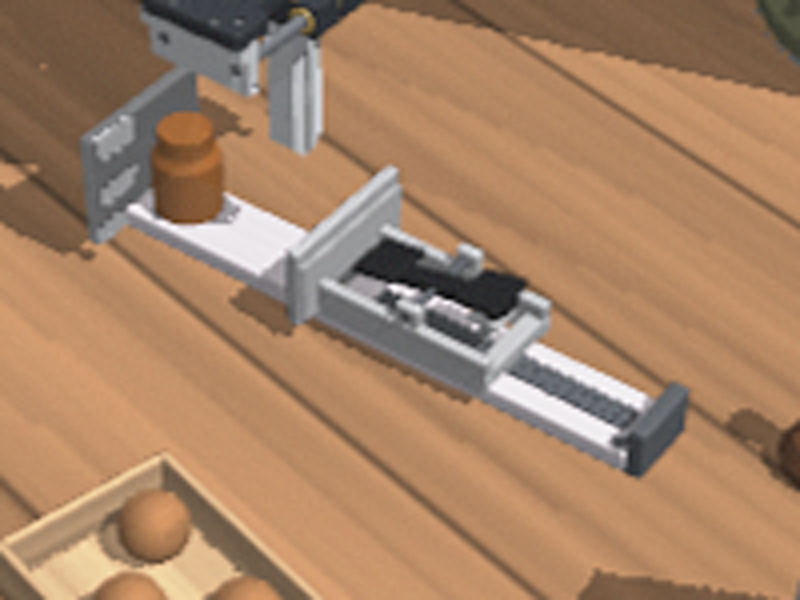

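View pics/w2.png

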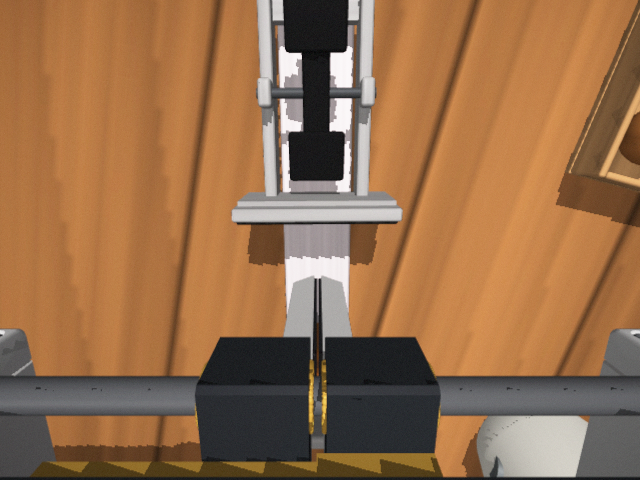

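Emit:
servo_tool([
  [[0,0,0,0,0,0.04,1],[0,0,0,0,0,0.08,1],[0,0,0,0,0,0.115,1],[0,0,0,0,0,0.135,1],[0,0,0,0,0,0.135,1],[0,0,0,0,0,0.135,1]],
])

```text
time_s: 4.2
ee_pos: [0.5246, -0.0603, 0.0322]
eef_rot: [3.139, 0.001, 1.797]
force: [-1.3, -0.2, -0.3]
grip_width: 0.0008
```

Emit:
servo_tool([
  [[0,0,0,0.012,0,0,1],[0,0,0,0.024,0,0,1],[0,0,0,0.034,0,0,1],[0,0,0,0.044,0,0,1],[0,0,0,0.054,0,0,1],[0,0,0,0.064,0,0,1],[0,0,0,0.074,0,0,1],[0,0,0,0.084,0,0,1]],
])

```text
time_s: 4.87
ee_pos: [0.5153, -0.0189, 0.0323]
eef_rot: [3.138, 0.001, 1.797]
force: [1.5, -1.9, 1.8]
grip_width: 0.0006
```

Emit:
servo_tool([
  [[0,0,0,0.01,0,0,1],[0,0,0,0.02,0,0,1],[0,0,0,0.03,0,0,1],[0,0,0,0.04,0,0,1],[0,0,0,0.05,0,0,1],[0,0,0,0.06,0,0,1],[0,0,0,0.07,0,0,1],[0,0,0,0.08,0,0,1]],
])

```text
time_s: 5.53
ee_pos: [0.506, 0.0205, 0.0322]
eef_rot: [3.138, 0.001, 1.797]
force: [-1.3, -3.6, 1.6]
grip_width: 0.0003
```

```bash
python3 - <<'E'
from h import *
s=camera("scene"); ws=camera("wrist")
a=cv2.resize(s["color"][140:290,220:420],(800,600),interpolation=cv2.INTER_CUBIC)[:,:,::-1]
cv2.imwrite("pics/s3.png",a); cv2.imwrite("pics/w3.png",ws["color"][:,:,::-1])
o=get_obs(); print(o["ee_pos"],o["force"])
E
```

```text
[0.50594531 0.02083806 0.03212157] [-1.15436404 -0.87194138  0.15727615]
```

View pics/s3.png

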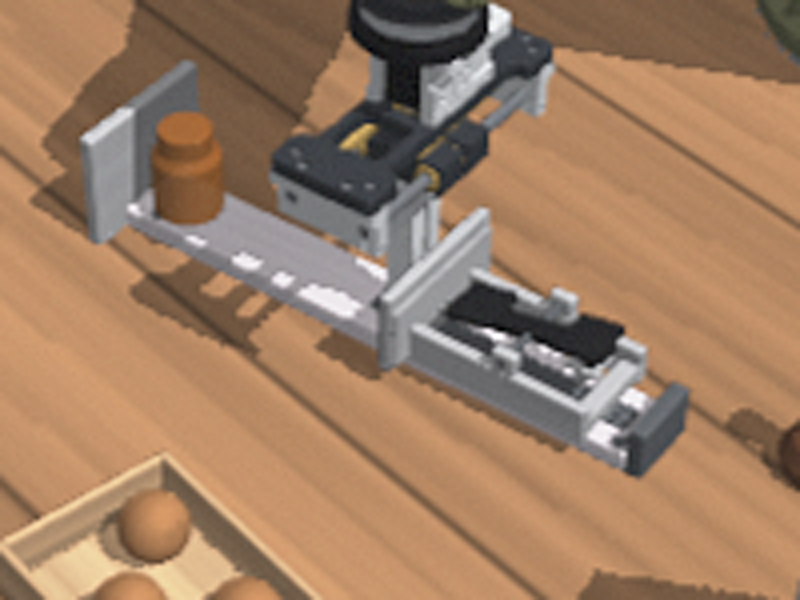

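View pics/w3.png

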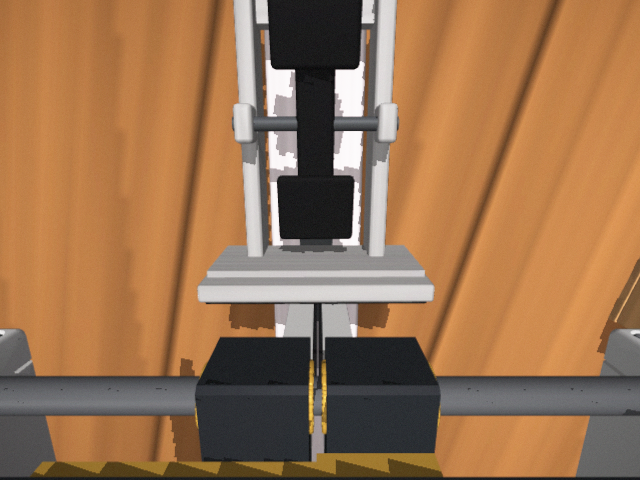

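Emit:
servo_tool([
  [[0,0,0,0.01,0,0,1],[0,0,0,0.018,0,0,1],[0,0,0,0.026,0,0,1],[0,0,0,0.032,0,0,1],[0,0,0,0.036,0,0,1]],
])

```text
time_s: 6.05
ee_pos: [0.5018, 0.0388, 0.0321]
eef_rot: [3.139, 0.0, 1.798]
force: [1.1, -2.4, -0.1]
grip_width: 0.0005
```

Emit:
servo_tool([
  [[0,0,0,0.004,0,0,1],[0,0,0,0.008,0,0,1],[0,0,0,0.012,0,0,1]],
])

```text
time_s: 6.3
ee_pos: [0.501, 0.0425, 0.0322]
eef_rot: [3.138, 0.005, 1.799]
force: [5.6, -40.2, -3.6]
grip_width: 0.0008
```

Emit:
servo_tool([
  [[0,0,0,-0.01,0,0,1],[0,0,0,-0.03,0,0,1],[0,0,0,-0.03,0,-0.04,1],[0,0,0,-0.03,0,-0.1,1],[0,0,0,-0.03,0,-0.15,1],[0,0,0,-0.03,0,-0.15,1],[0,0,0,-0.03,0,-0.15,1]],
])

```text
time_s: 6.88
ee_pos: [0.5045, 0.0281, 0.1081]
eef_rot: [3.136, 0.005, 1.799]
force: [-0.3, -0.1, -1.1]
grip_width: 0.0009
```

```bash
python3 - <<'E'
from h import *
s=camera("scene"); ws=camera("wrist")
a=cv2.resize(s["color"][140:290,220:420],(800,600),interpolation=cv2.INTER_CUBIC)[:,:,::-1]
cv2.imwrite("pics/s4.png",a); cv2.imwrite("pics/w4.png",ws["color"][:,:,::-1])
o=get_obs(); print(o["ee_pos"],o["eef_rot"],o["force"])
print(proj(ws,[[.4734,.157,.063],[.490,.088,.05]]),proj(s,[[.4734,.157,.063],[.490,.088,.05]]))
E
```

```text
[0.50353646 0.02812845 0.10630063] [3.13965275 0.00395335 1.79879019] [-0.09180417 -0.30582644 -0.92741552]
[[317.30336857  34.33254737]
 [318.09520482 164.68938746]] [[374.3574544  227.30781585]
 [347.10579786 218.99628396]]
```

View pics/s4.png

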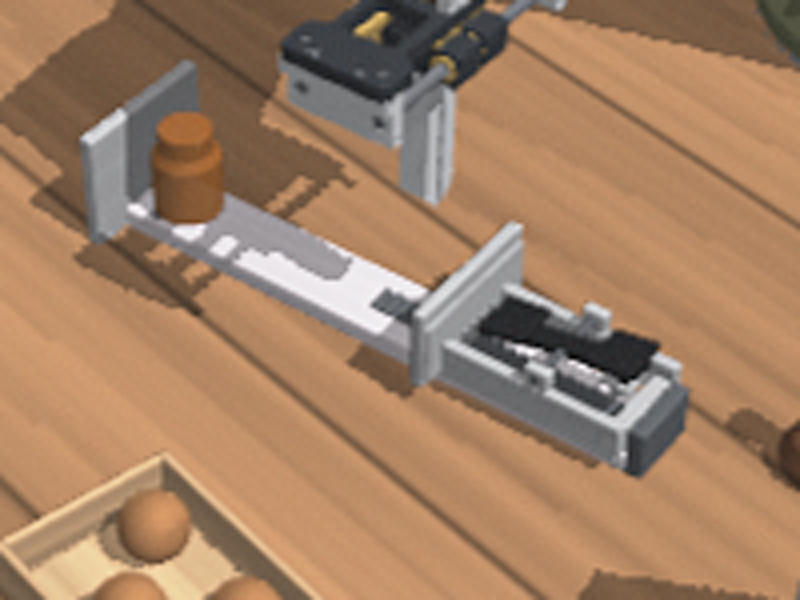

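View pics/w4.png

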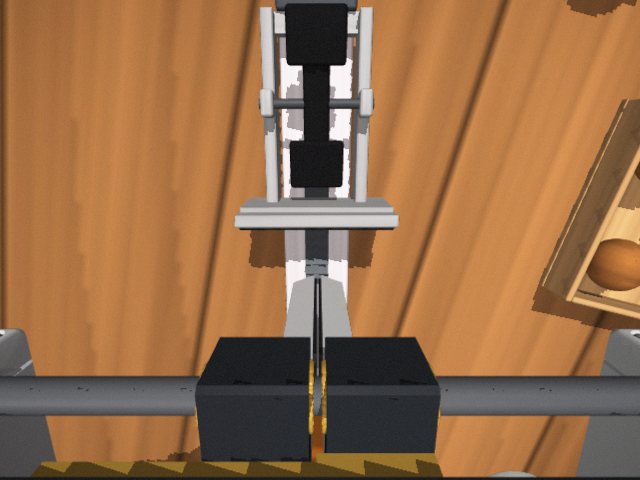

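Emit:
servo_tool([
  [[0,0,0,0.07,0,0,1],[0,0,0,0.14,0,0,1],[0,0,0,0.2,0,0,1],[0,0,0,0.25,0,0,1],[0,0,0,0.265,0,0.02,1],[0,0,0,0.265,0,0.05,1],[0,0,0,0.265,0,0.06,1],[0,0,0,0.265,0,0.06,1],[0,0,0,0.265,0,0.06,1]],
])

```text
time_s: 7.73
ee_pos: [0.4736, 0.1564, 0.0752]
eef_rot: [3.141, 0.004, 1.798]
force: [-0.3, -0.1, 0.2]
grip_width: 0.0003
```

```bash
python3 - <<'E'
from h import *
s=camera("scene"); ws=camera("side")
a=cv2.resize(s["color"][140:290,270:470],(800,600),interpolation=cv2.INTER_CUBIC)[:,:,::-1]
cv2.imwrite("pics/s5.png",a)
o=get_obs(); print(o["ee_pos"],o["eef_rot"],o["force"])
E
```

```text
[0.47406126 0.15658363 0.07607767] [3.13928862 0.00395292 1.79783791] [ 0.38951509 -0.36665178  1.02101917]
```

View pics/s5.png

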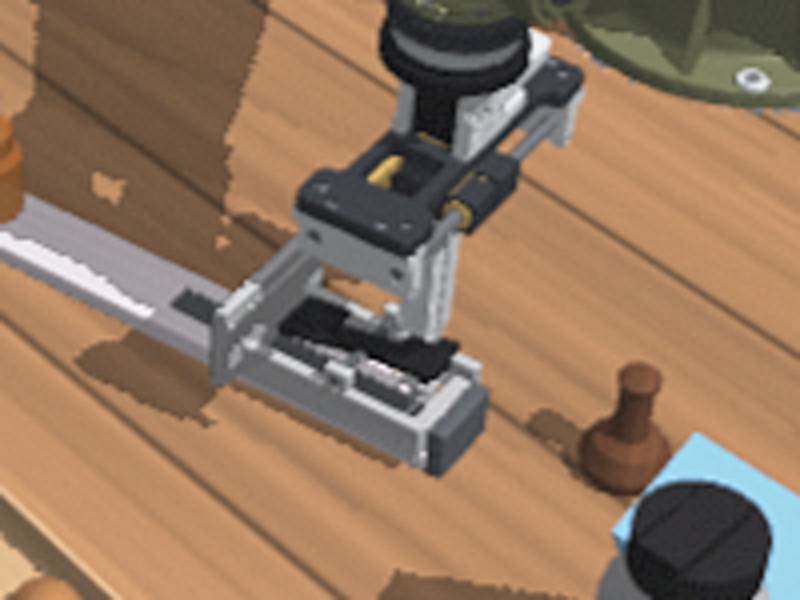

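Emit:
servo_tool([
  [[0,0,0,0,0,0.01,1],[0,0,0,0,0,0.02,1],[0,0,0,0,0,0.028,1],[0,0,0,0,0,0.034,1],[0,0,0,0,0,0.04,1],[0,0,0,0,0,0.046,1],[0,0,0,0,0,0.05,1],[0,0,0,0,0,0.052,1],[0,0,0,0,0,0.052,1]],
])

```text
time_s: 8.58
ee_pos: [0.4745, 0.1568, 0.0513]
eef_rot: [3.138, 0.004, 1.798]
force: [-7.8, 1.5, 22.6]
grip_width: 0.0006
```

Emit:
servo_tool([
  [[0,0,0,0,0,0.002,1],[0,0,0,0,0,0.004,1],[0,0,0,0,0,0.006,1],[0,0,0,0,0,0.006,1]],
])

```text
time_s: 8.92
ee_pos: [0.4748, 0.157, 0.0506]
eef_rot: [3.137, 0.004, 1.798]
force: [-15.8, -1.7, 37.8]
grip_width: 0.0006
```

Firm stop reached (about 38 N). I'll lift straight up and check from clear of the stop.

Emit:
servo_tool([
  [[0,0,0,0,0,-0.02,1],[0,0,0,0,0,-0.08,1],[0,0,0,0,0,-0.14,1],[0,0,0,-0.05,0,-0.2,1],[0,0,0,-0.12,0,-0.25,1],[0,0,0,-0.18,0,-0.3,1],[0,0,0,-0.2,0,-0.3,1],[0,0,0,-0.2,0,-0.3,1],[0,0,0,-0.2,0,-0.3,1]],
])

```text
time_s: 9.67
ee_pos: [0.4962, 0.0599, 0.1999]
eef_rot: [3.139, 0.004, 1.797]
force: [0.4, 0.6, -0.7]
grip_width: 0.0003
```

```bash
python3 - <<'E'
from h import *
s=camera("scene"); ws=camera("wrist")
a=cv2.resize(s["color"][140:290,220:420],(800,600),interpolation=cv2.INTER_CUBIC)[:,:,::-1]
cv2.imwrite("pics/s6.png",a); cv2.imwrite("pics/w6.png",ws["color"][:,:,::-1]); cv2.imwrite("pics/sf6.png",s["color"][:,:,::-1])
o=get_obs(); print(o["ee_pos"],o["eef_rot"],o["force"])
E
```

```text
[0.49596173 0.06078839 0.19967369] [3.13933759 0.0033679  1.79894046] [-0.06617234 -0.01797358  0.17033802]
```

View pics/s6.png

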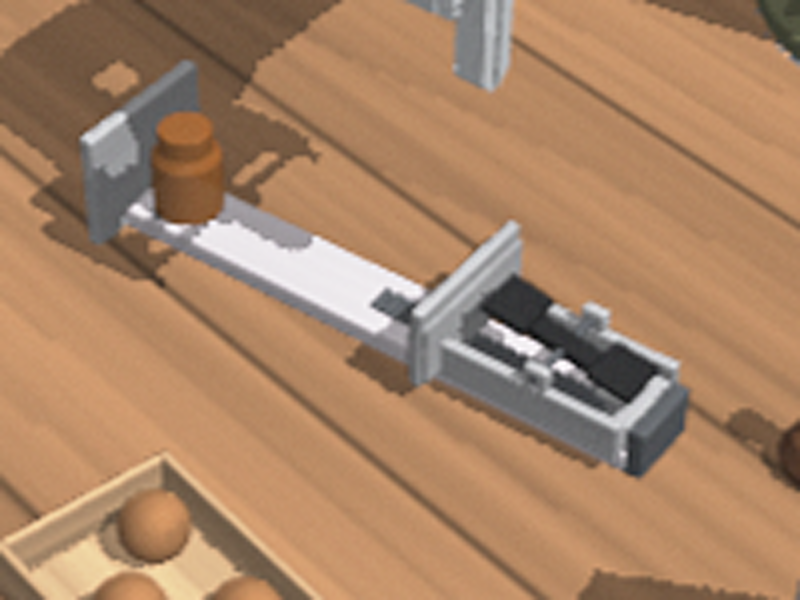

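View pics/w6.png

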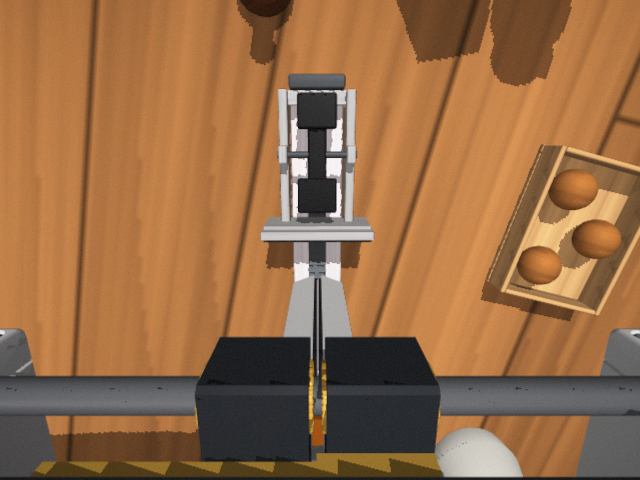

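View pics/sf6.png

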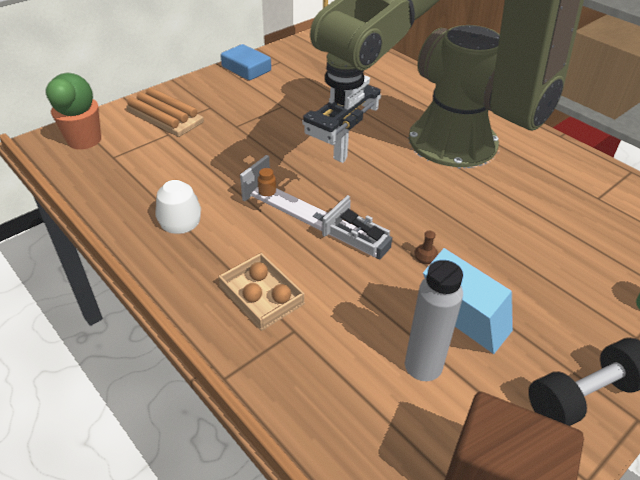

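```bash
python3 - <<'E'
import cv2,numpy as np
a=cv2.imread("pics/scene0.png").astype(int);b=cv2.imread("pics/sf6.png").astype(int)
d=np.abs(a-b).sum(2)
for n,(x0,y0,x1,y1) in dict(jar=(257,168,277,196),flask=(405,258,465,382),block=(465,250,515,352),diff=(153,178,203,235),tray=(218,253,305,328),mush=(413,230,440,265)).items(): print(n,(d[y0:y1,x0:x1]>60).mean().round(3))
from station import hand_in; print(hand_in())
E
```

```text
jar 0.171
flask 0.0
block 0.0
diff 0.026
tray 0.0
mush 0.0
the job is handed in; nothing more can be done
None
```

The shelf stop is open as wide as it goes and locked again. The job was handed in with the robot clear of everything, after about 9.7 s on the clock.

1. **Release pad:** I pressed it with the shut fingertips to a hard stop at about 50 mm height and 32 N. The next image showed the rocker tipped to released.
2. **Jaw:** I pushed its front face about 88 mm along the bar, at roughly 2–4 N. It then stopped hard with a 40 N reading at the fingertips, its tail against the end stop.
3. **Lock pad:** I pressed it to a hard stop at about 50.6 mm and 38 N, then lifted off.

**Last checks:**
- **Stop:** The jaw looked to be in the same place before and after the lock press, against the end block. The release pad was up and the lock pad down.
- **Force:** The force reading was about zero once the arm was clear.
- **Flask, block, tray and mushroom:** The scene picture showed no pixel changes there from start to end.
- **Jar and diffuser:** The change check flagged 17% of the pixels around the jar and 3% around the diffuser. The jar is in the same place in the enlarged views, so I put its change down to the arm's moved shadow. The diffuser I only compared by eye in the full scene picture, where it looks unmoved. I did not measure either one separately.

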